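# Reset the preloaded stop collar of a dosing slide

## Robot

A 6-joint arm with a two-finger parallel gripper is mounted at the origin on a cart in front of the work surface, level with it; the furniture and walls round the work are solid. World frame = base frame: x ahead of the robot, y to its left, z up, the work surface at z = 0. Lengths are in m, angles in rad, forces in N, time in s.
With the tool pointing down it reaches from about 0.3 to 0.875 m from the base axis. Payload 6.4 kg.
Tool frame: the origin (TCP) lies at the very end of the fingers, on their centre line; the grasp point (between the pads) lies ctrl.pinch_z behind it (ctrl.pinch_z is the distance from the TCP to the grasp point, in m); y points along the fingers, z is the direction in which the jaws open and shut, and the axes are right-handed (so a half turn about y gives the same grasp; the last joint's range is limited). The gripper opens to 85 mm and grips with 20 to 120 N. Pads are 22 mm wide; open, the fingers measure 114 mm over their backs; the gripper's body (76 mm by 85 mm) begins 54 mm behind the grasp point. The pads swing forward as they close: fully open they stand 13 mm farther back than shut.
Start: joints at [0.976, 0.181, 1.607, -0, 1.354, -0.206], TCP at [0.218, 0.532, 0.231] pointing down, gripper open.
Joint ranges: [-2.99, 2.99], [-0.89, 2.07], [0.3, 2.58], [-1.14, 4.28], [0, 2.63], [-3.12, 3.12]. Speed limits (rad/s): [2.57, 2.57, 3.01, 3.14, 3.14, 3.14].

## Interface

Orientations are given as a unit quaternion [w, x, y, z].
In Python, from bench import ctrl gives the robot as it stands.
- The arm moves only by the shell command python3 -m pendant 'ROWS'. ROWS is JSON, one flat list of numbers, 7 for each row, row after row: the shift along the world's x, y, z in m, then the turn, a rotation vector about the world's x, y, z in degrees, then the finger opening in m, from 0 to 0.0854. In form: [tx, ty, tz, rx, ry, rz, hand, tx, ty, tz, rx, ry, rz, hand, ...]. A call has 1 to 12 rows; each row shifts and turns the commanded pose from where the row before left it; what a row does not reach is not made up. A row lasts 1/8 s, in which the tool goes at most 62.5 mm and 10.7 degrees, less where a joint would pass 70% of its speed; a pose out of reach is approached as far as the arm can. A call with a gripper value outside its range is refused whole. The fingers move at their own pace and stop on an object; the grip force is fixed at half the most. Time passes only in rows, so rows that do not move let the fingers close. It gives the time, the measured TCP pose, the force and the opening at its end, in the units of the state.
- ctrl.get_obs(): the state, without advancing time (a new reading comes with each control period).
- ctrl.camera(name): name is "side" or "top" or "wrist"; returns the picture (480x640x3 uint8, red, green, blue); there is no depth.
- ctrl.camera_info(name): a dict with "fx", "fy", "cx", "cy" (pixels), "k1" (the pictures are not rectified: a ray, as slopes to the right and down, at radius r is drawn at 1 + k1 r^2 times it, then the intrinsics apply), "origin" and "rotation" of the camera in the world; the wrist camera has in their place "tool_from_camera" (4x4, takes a point from camera to tool coordinates, whose origin is the TCP and whose axes are the tool frame's). Camera axes: x right, y down, z forward; pixel columns grow to the right and rows downward; lengths in m; the calibration is good to about 2 mm. A picture is of the moment at which its call begins: read the wrist's pose just before it. camera_info takes no time and is no camera call.
- ctrl.hand_in(): hands the job in, once; it reports no verdict.
Trained networks look in the newest picture that a camera, given by its name, has taken for a name from the list of things; names that differ only in an ending like _2 or _b are one class to them, and where a whole thing is asked for, a point or a joint stands for the part that bears it (a point fixed in the world has none). Each returns a list of dicts, best first, with "score" (0 to 1); they miss things now and then, are a little off and sometimes report something else, mostly with a low value. They report only what shows in the picture. A call takes as long as a camera call.
- ctrl.silhouettes(target, camera): "mask" (480x640 bool, what is visible of it) and "bbox" ([left, top, right, bottom] in pixels, round what is visible of it).
The state is a dict: "time_s": time; "q": joint angles; "dq": joint speeds; "joint_efforts": joint torques, N m; "eef_pos": TCP position; "eef_rot": TCP orientation; "wrist_force": force on the tool from outside, world axes, zero at the start; "torque": the same for the moment, N m; "opening": opening from 0.0 (shut) to 1.0 (fully open).
Only numpy, scipy, OpenCV 4.12 (cv2) and the standard library are available. Lean on these libraries where they do the work, as an engineer would, in place of code of your own. Each camera call takes 0.05 s, during which the arm holds its last target.

## Task

On the bench slide, loosen the wing screw of the shaft collar, then slide the collar along the rod towards the spring buffer until it presses the buffer's sleeve in with about 8 N (4 to 12 N is fine, never 20 N or more). Keep it pressed there while you tighten the wing screw fully home again, then let go, so that the collar stays locked with that preload; leave the timer, the petri dish and the white tub where they are.

Things in the scene. Friction and masses are not known exactly. Their poses are not given: they have to be found in the camera images.
- slide_unit: bench slide fixed to the worktop: aluminium base plate 66 x 310 mm, 14 mm high, an end block (44 x 18 mm, top 92 mm above the worktop) at each end, a steel rod of 12 mm diameter between them. Origin on the worktop under the plate's middle; +y runs along the rod from the collar towards the spring buffer, z up; the rod's axis is 70 mm above the origin. Yaw varies.
- collar: dark steel shaft collar on the rod, 35 mm diameter, 20 mm wide along the rod (the face that meets the buffer is 10 mm ahead of its centre). Origin at its centre on the rod's axis, axes as the slide unit. With the screw tight it does not move (holds about 15 N); loose, it slides along the rod with under 2 N of drag and cannot turn.
- wing (a point): centre of the flat steel wing head of the collar's set screw, on the screw's vertical axis above the collar's centre. The wing is 30 mm long (x axis), 9 mm thick (y axis: grip across this) and 28 mm high (112 to 140 mm above the worktop); below it only an 8 mm shank down to the collar, whose top is 88 mm above the worktop. It turns with the screw.
- screw (a joint): turn of the wing screw in rad: 0 as found (tight), grows as it loosens, anticlockwise seen from above, to an end at 1.6; hard end at -0.12. The wing does not rise. It grips the rod below about 0.6; above 0.7 the collar is free; back below 0.2 it is tight. It takes up to 0.25 N m to turn. If the wing is let go while loose, the spring pushes the collar back, so keep one grasp throughout.
- buffer: grey spring buffer block on the base, 50 mm across, 26 mm along the rod, top 91 mm above the worktop. Origin under its centre, 14 mm above the worktop, axes as the slide unit. A bush with a sprung sleeve (23 mm diameter) stands out round the rod towards the collar; its free end is 31 to 43 mm before the origin, unknown: find it by feel. The sleeve yields at 2 N, then 2.5 N per mm; 12 mm travel.
- timer: small white timer lying flat, 58 x 62 x 16 mm, before the slide; origin at its underside. Bystander.
- petri: clear petri dish, 92 mm diameter, 15 mm high, behind the slide; origin at its underside. Bystander.
- tub: white tub with lid, 71 mm diameter, 50 mm high, behind the slide; origin at its underside. Bystander.

How it is judged:
By the outcome, as a careful person would: the job done as asked, in the order asked, and still so for the second after the job is handed in, with the robot touching nothing.
It also fails if it takes over 43 s, if anything falls off the work surface, if the arm or the gripper's body presses on something with over 40 N, if the wrist force passes 120 N, or if a joint passes its speed limit or range.

## Working session

There is one attempt and no reset: what is moved stays moved. The work goes in short steps, Python scripts to look and compute and a shell command to move; the robot and the scene stay as the last step left them, time stands still between calls to the robot, and variables do not carry over. Pictures are saved under pics/ and viewed, and the job is handed in when it is done.

```bash
ls; mkdir -p pics
cat > h.py <<'E'
import numpy as np, cv2
from bench import ctrl
from scipy.spatial.transform import Rotation as R
def save(n,f):
    im=ctrl.camera(n); cv2.imwrite('pics/'+f,im[:,:,::-1]); return im
E
python3 - <<'E'
from h import *
o=ctrl.get_obs(); print(o, ctrl.pinch_z)
for n in ['side','top','wrist']:
    print(n,ctrl.camera_info(n)); save(n,n+'0.png')
    for t in ['slide_unit','collar','wing','buffer']:
        r=ctrl.silhouettes(t,n); print(t,[(round(x['score'],2),x['bbox']) for x in r[:2]])
E
```

```text
pics
{'time_s': 0.0, 'q': array([ 9.75701908e-01,  1.81498877e-01,  1.60801550e+00,  9.53608152e-06,
        1.35380452e+00, -2.06302547e-01]), 'dq': array([-1.38677235e-03,  9.52237922e-05,  7.90659056e-04,  4.83509676e-04,
       -4.91933695e-06,  1.57193342e-03]), 'joint_efforts': array([-2.33315492e-03, -4.44890285e+01, -3.51321352e+01, -6.60627338e-04,
        9.77337331e-03,  7.38819949e-06]), 'eef_pos': array([0.21763087, 0.53162517, 0.23040424]), 'eef_rot': array([-0.69322701,  0.69434839, -0.13683632,  0.13635413]), 'wrist_force': array([ 0.76142092, -0.26675173,  0.36617244]), 'torque': array([0.01600136, 0.00706641, 0.02223324]), 'opening': 1.0025136492544215} 0.0187
side {'fx': 478.62021297533283, 'fy': 478.62021297533283, 'cx': 323.0161062306028, 'cy': 242.45462063791288, 'k1': -0.018830999767778866, 'origin': array([ 0.47579451, -0.59553524,  0.46053203]), 'rotation': array([-0.53206891,  0.84515851, -0.03688946,  0.03534035])}
slide_unit [(0.64, [282.7, 206.7, 350.5, 329.0]), (0.21, [324.1, 231.0, 357.7, 266.6])]
collar [(0.76, [306.9, 233.0, 331.4, 275.8]), (0.15, [31
[... 407 characters left out ...]
215.1, 375.0, 272.2])]
collar [(0.55, [328.6, 221.3, 341.7, 239.7])]
wing [(0.58, [331.6, 221.2, 340.0, 236.6])]
buffer [(0.61, [236.0, 227.1, 264.2, 257.1])]
wrist {'fx': 336.30545358396824, 'fy': 336.30545358396824, 'cx': 325.39697349524437, 'cy': 235.977652370722, 'k1': -0.001337314268380575, 'tool_from_camera': array([[ 1.21381434e-03,  9.65210894e-01,  2.61469803e-01,
        -6.55374931e-02],
       [ 9.01334125e-04, -2.61470945e-01,  9.65210926e-01,
        -1.42947015e-01],
       [ 9.99998857e-01, -9.35915211e-04, -1.18735470e-03,
        -1.04251645e-04],
       [ 0.00000000e+00,  0.00000000e+00,  0.00000000e+00,
         1.00000000e+00]])}
slide_unit []
collar []
wing []
buffer []
```

Run:
```python
import cv2,numpy as np
a=cv2.imread('pics/top0.png');b=cv2.imread('pics/side0.png')
cv2.imwrite('pics/topc.png',cv2.resize(a[180:300,190:390],None,fx=4,fy=4,interpolation=cv2.INTER_CUBIC))
cv2.imwrite('pics/sidec.png',cv2.resize(b[190:340,230:400],None,fx=4,fy=4,interpolation=cv2.INTER_CUBIC))
```

```text
(no output)
```

View pics/top0.png

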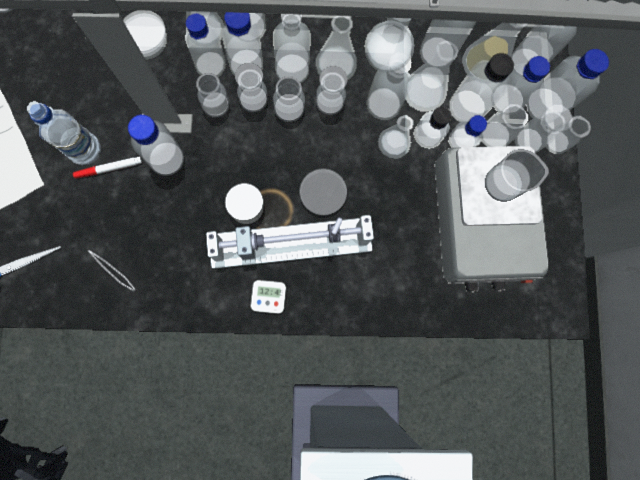

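View pics/side0.png

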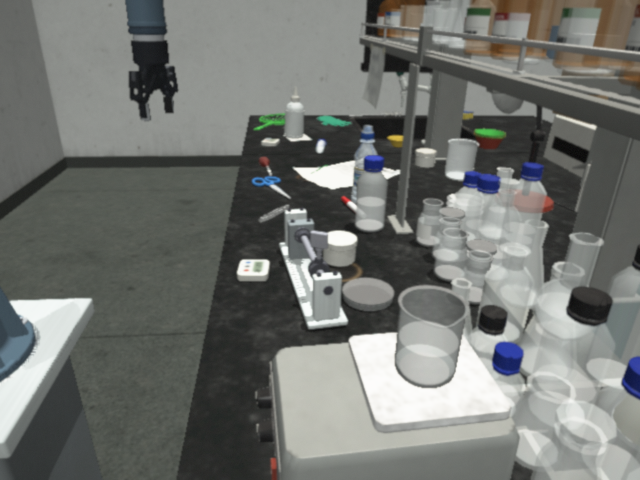

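View pics/topc.png

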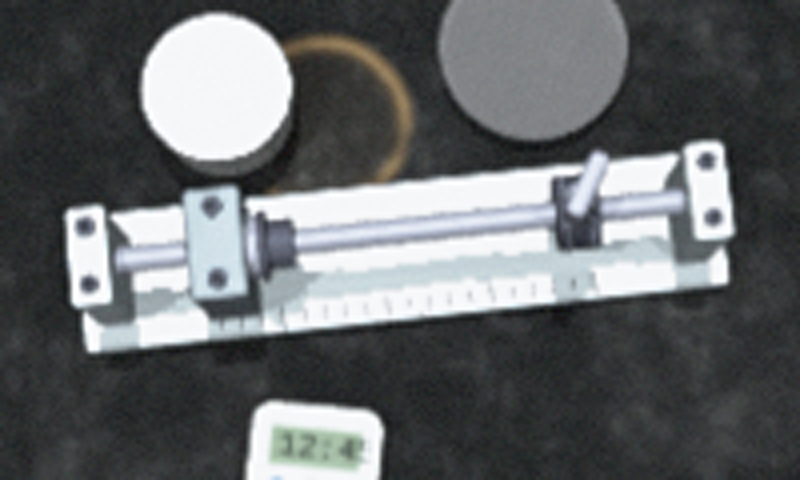

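View pics/sidec.png

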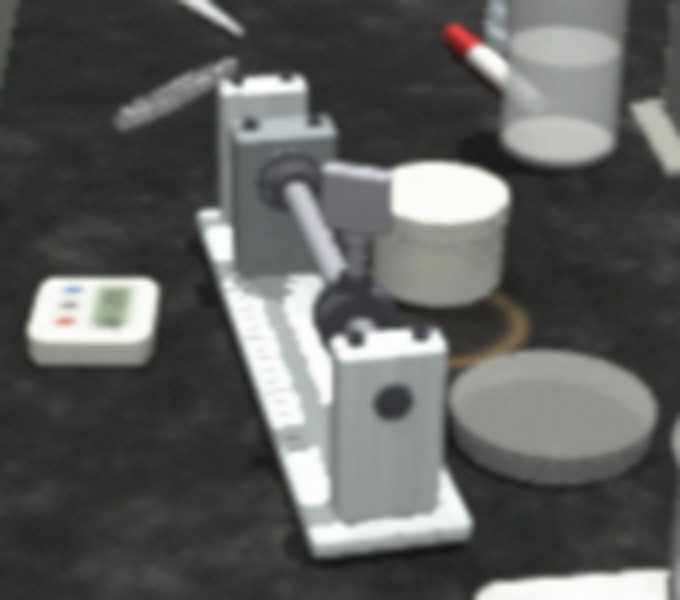

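The overhead view shows the slide, with the buffer at left (+y) and the collar with its wing at right near crop (590,185). The wing is turned relative to the slide. Next I'll work out the positions.

```bash
cat >> h.py <<'E'
def ray(n,uv,o=None):
    c=ctrl.camera_info(n); uv=np.atleast_2d(np.array(uv,float))
    d=(uv-[c['cx'],c['cy']])/[c['fx'],c['fy']]
    s=d.copy()
    for _ in range(20): s=d/(1+c['k1']*(s**2).sum(1,keepdims=True))
    v=np.c_[s,np.ones(len(s))]
    if n=='wrist':
        T=c['tool_from_camera']; q=o['eef_rot']; M=R.from_quat(np.r_[q[1:],q[0]]).as_matrix()
        return M@T[:3,3]+o['eef_pos'], v@(M@T[:3,:3]).T
    q=c['rotation']; return c['origin'], v@R.from_quat(np.r_[q[1:],q[0]]).as_matrix().T
def at(n,uv,z,o=None):
    p,d=ray(n,uv,o); return p+d*((z-p[2])/d[:,2])[:,None]
E
python3 - <<'E'
from h import *
f=lambda l:[(190+x/4-.4,180+y/4-.4) for x,y in l]
e=at('top',f([(88,255),(708,190)]),.092); print(e,np.linalg.norm(e[1]-e[0])); d=e[0]-e[1]; print('yaw of +y',np.degrees(np.arctan2(-d[0],d[1])))
w=at('top',f([(578,210),(600,157),(589,183)]),.140); print(w)
d=w[1]-w[0];print('wing ang',np.degrees(np.arctan2(d[1],d[0])),np.linalg.norm(d))
print('coll', at('top',f([(578,212)]),.088))
o=ctrl.get_obs();q=o['eef_rot'];print(R.from_quat(np.r_[q[1:],q[0]]).as_matrix())
s=230+np.array([[0,0]]);
p1,d1=ray('side',[(230+358/4,190+200/4)]);p2,d2=ray('top',f([(588,184)]))
A=np.c_[d1[0],-d2[0]];t=np.linalg.lstsq(A,p2-p1,rcond=None)[0];print(p1+t[0]*d1,p2+t[1]*d2)
E
```

```text
[[0.5160609  0.32260648 0.092     ]
 [0.55187125 0.05024046 0.092     ]] 0.27471007748379533
yaw of +y 7.4902160451482205
[[0.5328988  0.11145599 0.14      ]
 [0.55569567 0.10248455 0.14      ]
 [0.5444824  0.1069839  0.14      ]]
wing ang -21.48153632675753 0.02449866336810149
coll [[0.54122934 0.10759295 0.088     ]]
[[ 9.25361002e-01 -2.47829784e-05  3.79087082e-01]
 [-3.79087082e-01 -5.98296136e-06  9.25361002e-01]
 [-2.06651384e-05 -1.00000000e+00 -1.49313061e-05]]
[[0.54742267 0.10638748 0.12752971]] [[0.5464654  0.10639794 0.12734587]]
```

```bash
python3 -m pendant '[0.02,-0.035,0,0,0,0,0.085, 0.02,-0.035,0,0,0,0,0.085, 0.025,-0.036,0,0,0,0,0.085, 0.03,-0.036,0,0,0,0,0.085, 0.03,-0.036,0,0,0,0,0.085, 0.03,-0.036,0,0,0,0,0.085, 0.03,-0.036,0,0,0,0,0.085, 0.03,-0.036,0,0,0,0,0.085, 0.03,-0.036,0,0,0,0,0.085, 0.03,-0.036,-0.01,0,0,0,0.085, 0.027,-0.036,-0.01,0,0,0,0.085, 0.025,-0.031,-0.01,0,0,0,0.085]'
python3 - <<'E'
from h import *
o=ctrl.get_obs(); print(o['time_s'],o['eef_pos'],o['wrist_force']); save('wrist','w1.png')
for t in ['collar','wing','buffer']:
    r=ctrl.silhouettes(t,'wrist'); print(t,[(round(x['score'],2),x['bbox']) for x in r[:2]])
E
```

```text
time_s: 2.25
eef_pos: [0.5459, 0.1056, 0.2011]
eef_rot: [0.694, -0.694, 0.137, -0.137]
wrist_force: [0.3, 0.2, 0.5]
opening: 0.994
2.25 [0.54593859 0.10559029 0.20114274] [0.25200002 0.21868568 0.49120872]
collar [(0.95, [309.5, 202.8, 348.9, 269.0])]
wing [(0.79, [318.1, 221.4, 340.3, 272.4])]
buffer [(0.66, [459.7, 84.5, 555.1, 157.9])]
```

View pics/w1.png

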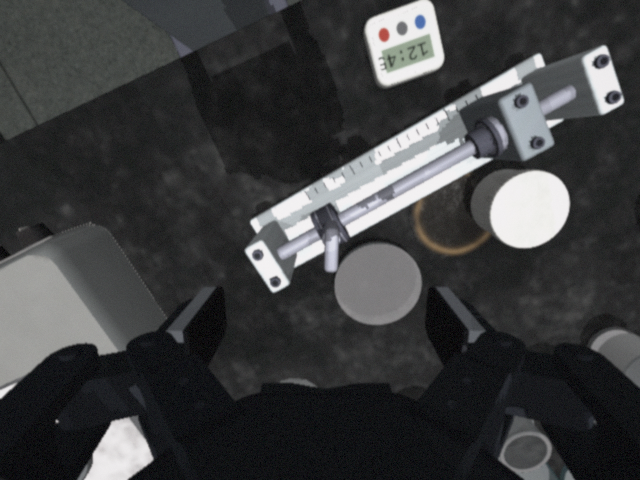

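Run:
```python
from h import *
a=cv2.imread('pics/w1.png')[190:290,290:370]
cv2.imwrite('pics/w1c.png',cv2.resize(a,None,fx=7,fy=6,interpolation=cv2.INTER_CUBIC))
```

```text
(no output)
```

View pics/w1c.png

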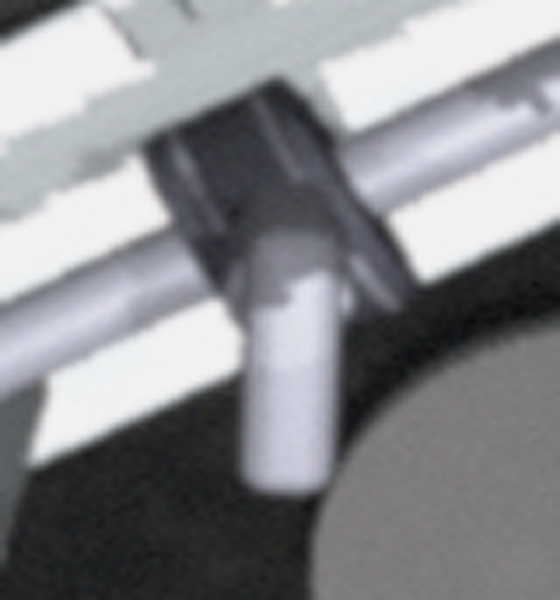

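Run:
```python
from h import *
o=ctrl.get_obs()
g=lambda l:[(290+x/7-.4,190+y/6-.4) for x,y in l]
for a in (190,235,300):
  w=at('wrist',g([(293,a),(287,492)]),.140,o); d=w[1]-w[0]; print(a,w.mean(0),np.linalg.norm(d),np.degrees(np.arctan2(d[1],d[0])))
w=at('wrist',g([(243,480),(335,480)]),.140,o);print(np.linalg.norm(w[1]-w[0]))
w=at('wrist',g([(287,492)]),.140,o);print('far end',w)
```

```text
190 [0.54313952 0.11081013 0.14      ] 0.03330998029926485 -23.12419187443755
235 [0.54535909 0.10990564 0.14      ] 0.028517173097346075 -23.284371092517745
300 [0.54861239 0.1085799  0.14      ] 0.021492827081640253 -23.648263010334254
0.008482154300553614
far end [[0.55845637 0.10426929 0.14      ]]
```

```bash
python3 -m pendant '[-0.001,0.0035,-0.03,0,0,0,0.06, 0,0,-0.035,0,0,0,0.05, 0,0,-0.03,0,0,0,0.04, 0,0,0,0,0,0,0.03]'
python3 - <<'E'
from h import *
o=ctrl.get_obs(); print(o['eef_pos'],o['q'],o['wrist_force'],o['opening']); save('wrist','w2.png')
E
```

```text
time_s: 2.95
eef_pos: [0.5414, 0.1118, 0.1044]
eef_rot: [-0.694, 0.694, -0.138, 0.134]
wrist_force: [0.0, 0.1, 0.9]
opening: 0.348
[0.54141189 0.1117637  0.10442852] [-1.12839581e-02  2.84097927e-01  1.76020581e+00  2.30993496e-04
  1.10233878e+00 -1.19482755e+00] [0.04406303 0.11096917 0.94668695] 0.34818566646724436
```

View pics/w2.png

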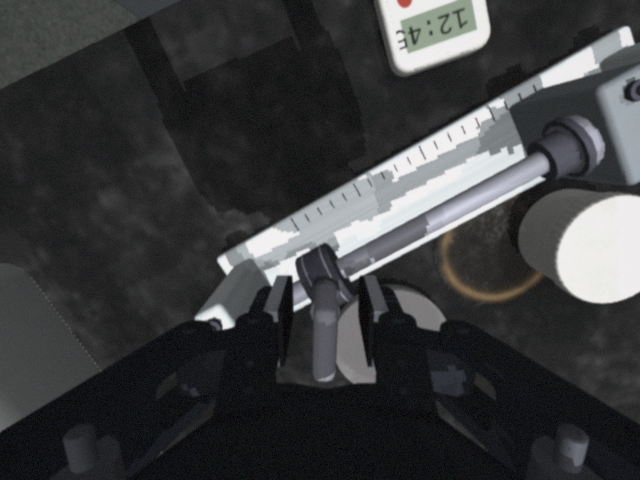

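The fingers straddle the wing: pads at u≈283 and 367, wing at u≈325. I'll shift slightly along the wing and close.

```bash
python3 -m pendant '[0.003,-0.0015,0,0,0,0,0.025, 0,0,0,0,0,0,0.0, 0,0,0,0,0,0,0.0, 0,0,0,0,0,0,0.0, 0,0,0,0,0,0,0.0]'
python3 - <<'E'
from h import *
o=ctrl.get_obs(); print(o['eef_pos'],o['q'],o['wrist_force'],o['torque'],o['opening']); save('wrist','w3.png')
E
```

```text
time_s: 3.62
eef_pos: [0.5483, 0.1087, 0.1082]
eef_rot: [0.694, -0.694, 0.136, -0.138]
wrist_force: [-1.2, -1.9, 6.2]
opening: 0.093
[0.54833251 0.10872961 0.10824421] [-1.63016231e-02  2.85918635e-01  1.74876927e+00 -5.14594132e-04
  1.10368562e+00 -1.19782121e+00] [-1.15387931 -1.94129923  6.16641238] [-0.31810238  0.18551198 -0.04741903] 0.09268743123529215
```

View pics/w3.png

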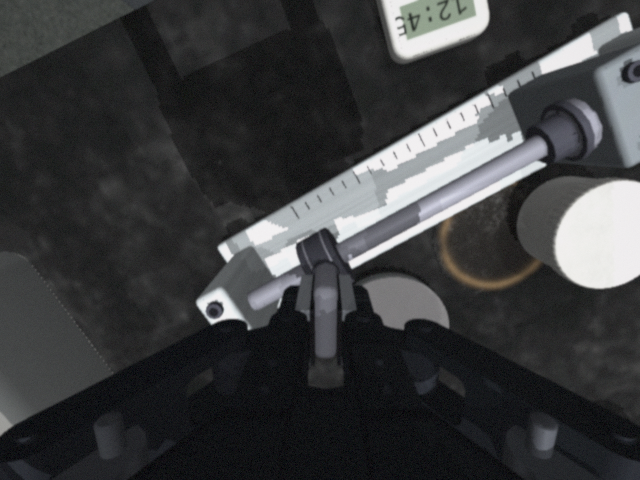

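```bash
python3 -m pendant '[0,0,0,0,0,0,0.0, 0,0,0,0,0,0,0]'; python3 -m pendant '[0,0,0,0,0,5,0.0, 0,0,0,0,0,5,0]'; python3 -m pendant '[0,0,0,0,0,5,0.0, 0,0,0,0,0,5,0]'
```

```text
time_s: 3.92
eef_pos: [0.5483, 0.1087, 0.1082]
eef_rot: [0.694, -0.694, 0.136, -0.138]
wrist_force: [-0.2, -1.4, 6.0]
opening: 0.094
time_s: 4.18
eef_pos: [0.5484, 0.109, 0.1082]
eef_rot: [0.703, -0.703, 0.074, -0.076]
wrist_force: [0.0, -0.1, 5.5]
opening: 0.095
time_s: 4.42
eef_pos: [0.5484, 0.1093, 0.1082]
eef_rot: [0.707, -0.707, 0.012, -0.014]
wrist_force: [0.5, 1.1, 5.2]
opening: 0.096
```

```bash
python3 -m pendant '[0,0.0005,0,0,0,8,0.0, 0,0.0005,0,0,0,8,0]'; python3 -m pendant '[-0.0005,0.0005,0,0,0,8,0.0, -0.0005,0.0005,0,0,0,8,0]';python3 -m pendant '[-0.0005,0.0005,0,0,0,8,0.0, 0,0,0,0,0,0,0]'
python3 - <<'E'
from h import *
o=ctrl.get_obs(); print(o['eef_pos'],o['q'],o['wrist_force'],o['torque'],o['opening']); save('wrist','w4.png'); save('top','t4.png')
q=o['eef_rot'];print(R.from_quat(np.r_[q[1:],q[0]]).as_matrix())
a=cv2.imread('pics/t4.png');cv2.imwrite('pics/t4c.png',cv2.resize(a[180:300,190:390],None,fx=4,fy=4))
E
```

```text
time_s: 4.68
eef_pos: [0.5483, 0.1099, 0.1081]
eef_rot: [-0.702, 0.702, 0.087, -0.085]
wrist_force: [-0.3, -1.3, 3.9]
opening: 0.093
time_s: 4.92
eef_pos: [0.5479, 0.1108, 0.1081]
eef_rot: [-0.683, 0.684, 0.184, -0.181]
wrist_force: [3.2, -1.4, 2.3]
opening: 0.094
time_s: 5.18
eef_pos: [0.5476, 0.1113, 0.1081]
eef_rot: [-0.669, 0.67, 0.23, -0.226]
wrist_force: [3.9, -0.5, 3.9]
opening: 0.093
[0.54762957 0.11132092 0.10811238] [-1.17292528e-02  2.84542039e-01  1.75086672e+00 -2.23651206e-04
  1.10108646e+00 -2.23947759e+00] [ 3.86064567 -0.48084725  3.90077499] [-0.12550057 -0.7445573   0.21503854] 0.0934936164808603
[[ 7.91785947e-01  5.09473224e-03 -6.10777421e-01]
 [ 6.10786373e-01 -2.59203562e-04  7.91795390e-01]
 [ 3.87566982e-03 -9.99986988e-01 -3.31702676e-03]]
```

View pics/w4.png

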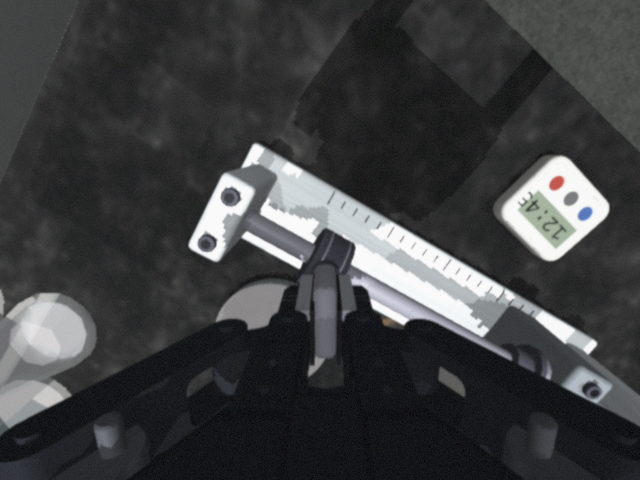

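Run:
```python
from h import *
u=np.array([-.1304,.9915,0])
f=lambda l:[(190+x/4-.4,180+y/4-.4) for x,y in l]
b=at('top',f([(213,242)]),.091)[0]; sl=at('top',f([(292,240)]),.07)[0]; c=np.array([.5444,.108,0])
print(b,'buf-col',(b-c)@u,'sleeve-col', (sl-c)@u)
```

```text
[0.52332676 0.26824855 0.091     ] buf-col 0.1616343836749325 sleeve-col 0.12810994048100222
```

```bash
python3 -m pendant '[0.0005,0,0,0,0,4,0.0, 0,0,0,0,0,4,0]'; python3 -m pendant '[-0.0007,0.005,0,0,0,0,0.0, -0.0013,0.01,0,0,0,0,0]';python3 -m pendant '[-0.0013,0.01,0,0,0,0,0.0, -0.0013,0.01,0,0,0,0,0]'
```

```text
time_s: 5.52
eef_pos: [0.5476, 0.1116, 0.1081]
eef_rot: [-0.651, 0.652, 0.276, -0.273]
wrist_force: [2.2, -0.5, 8.4]
opening: 0.097
time_s: 5.78
eef_pos: [0.5456, 0.1262, 0.108]
eef_rot: [-0.651, 0.653, 0.275, -0.273]
wrist_force: [2.2, -1.4, 8.1]
opening: 0.094
time_s: 6.02
eef_pos: [0.5429, 0.1466, 0.1081]
eef_rot: [-0.651, 0.653, 0.275, -0.273]
wrist_force: [2.5, -0.9, 7.4]
opening: 0.098
```

```bash
python3 -m pendant '[-0.0016,0.012,0,0,0,0,0.0, -0.0016,0.012,0,0,0,0,0, -0.0016,0.012,0,0,0,0,0.0]'; python3 -m pendant '[-0.0016,0.012,0,0,0,0,0.0, -0.0011,0.008,0,0,0,0,0, 0,0,0,0,0,0,0]'
python3 - <<'E'
from h import *
o=ctrl.get_obs(); print(o['eef_pos'],o['wrist_force'],o['torque']); save('wrist','w5.png')
E
```

```text
time_s: 6.4
eef_pos: [0.5381, 0.1827, 0.1081]
eef_rot: [-0.651, 0.653, 0.275, -0.273]
wrist_force: [2.5, -1.8, 7.7]
opening: 0.095
time_s: 6.78
eef_pos: [0.5353, 0.2037, 0.1081]
eef_rot: [-0.652, 0.652, 0.275, -0.273]
wrist_force: [2.3, 1.1, 7.8]
opening: 0.095
[0.53530948 0.20369585 0.10805313] [2.30939997 1.06708226 7.80621356] [ 0.34059713 -0.36364985  0.00256253]
```

View pics/w5.png

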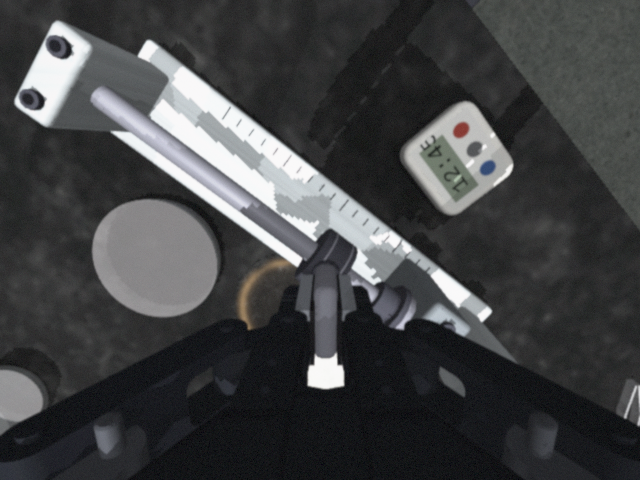

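```bash
for i in 1 ; do python3 -m pendant '[-0.0004,0.003,0,0,0,0,0.0, -0.0004,0.003,0,0,0,0,0]'; python3 -m pendant '[-0.00026,0.002,0,0,0,0,0.0, -0.00026,0.002,0,0,0,0,0]' ; python3 -m pendant '[-0.0002,0.0015,0,0,0,0,0.0, 0,0,0,0,0,0,0]' ; done | grep -E 'pos|force'
```

```text
eef_pos: [0.5347, 0.2087, 0.1081]
wrist_force: [2.5, -2.3, 8.0]
eef_pos: [0.5341, 0.2127, 0.1081]
wrist_force: [3.3, -0.5, 7.8]
eef_pos: [0.5339, 0.2143, 0.1081]
wrist_force: [2.8, -1.1, 8.0]
```

```bash
(python3 -m pendant '[-0.0002,0.0015,0,0,0,0,0.0, 0,0,0,0,0,0,0]' ;python3 -m pendant '[-0.0002,0.0015,0,0,0,0,0.0, 0,0,0,0,0,0,0]'; python3 -m pendant '[-0.0002,0.0015,0,0,0,0,0.0, 0,0,0,0,0,0,0]' ) | grep -E 'pos|force'
```

```text
eef_pos: [0.5337, 0.2158, 0.1081]
wrist_force: [2.7, -1.2, 8.2]
eef_pos: [0.5335, 0.2173, 0.1081]
wrist_force: [3.4, -0.5, 7.8]
eef_pos: [0.5333, 0.2188, 0.1081]
wrist_force: [3.0, -0.9, 7.8]
```

```bash
(python3 -m pendant '[-0.0002,0.0015,0,0,0,0,0.0, 0,0,0,0,0,0,0]' ;python3 -m pendant '[-0.0002,0.0015,0,0,0,0,0.0, 0,0,0,0,0,0,0]' ) | grep -E 'pos|force'
python3 - <<'E'
from h import *
save('wrist','w6.png')
E
```

```text
eef_pos: [0.5331, 0.2203, 0.108]
wrist_force: [2.9, -0.8, 8.0]
eef_pos: [0.533, 0.2218, 0.1081]
wrist_force: [3.5, -0.3, 8.1]
```

View pics/w6.png

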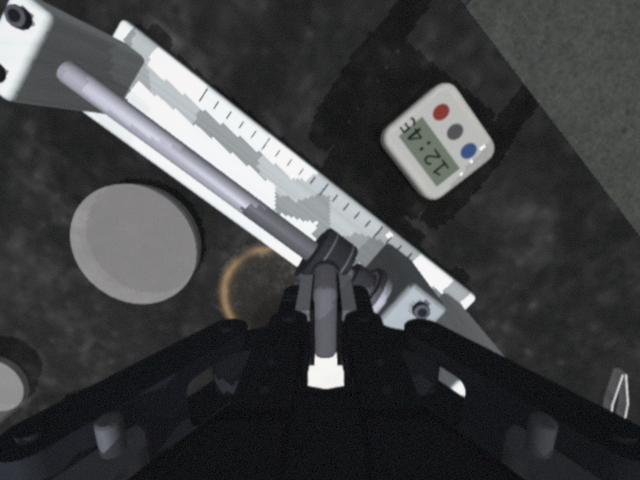

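The collar is now within a few mm of the sleeve, around (360,285) in the picture. I'll keep feeling for contact.

```bash
(python3 -m pendant '[-0.0002,0.0015,0,0,0,0,0.0, 0,0,0,0,0,0,0]' ;python3 -m pendant '[-0.0002,0.0015,0,0,0,0,0.0, 0,0,0,0,0,0,0]' ) | grep -E 'pos|force'
```

```text
eef_pos: [0.5327, 0.2233, 0.1081]
wrist_force: [2.5, -0.5, 8.3]
eef_pos: [0.5325, 0.2248, 0.1081]
wrist_force: [2.2, -1.2, 8.2]
```

```bash
(python3 -m pendant '[-0.0002,0.0015,0,0,0,0,0.0, 0,0,0,0,0,0,0]' ) | grep -E 'pos|force'
```

```text
eef_pos: [0.5323, 0.2263, 0.1081]
wrist_force: [3.1, -0.5, 7.3]
```

```bash
(python3 -m pendant '[-0.0002,0.0015,0,0,0,0,0.0, 0,0,0,0,0,0,0]' ) | grep -E 'pos|force'
```

```text
eef_pos: [0.5321, 0.2278, 0.1081]
wrist_force: [3.3, -0.5, 8.0]
```

```bash
(python3 -m pendant '[-0.0002,0.0015,0,0,0,0,0.0, 0,0,0,0,0,0,0]' ) | grep -E 'pos|force'
```

```text
eef_pos: [0.532, 0.2287, 0.1081]
wrist_force: [2.6, -3.0, 7.7]
```

```bash
(python3 -m pendant '[-0.00013,0.001,0,0,0,0,0.0, 0,0,0,0,0,0,0]' ; python3 -m pendant '[-0.00013,0.001,0,0,0,0,0.0, 0,0,0,0,0,0,0]' ) | grep -E 'pos|force'
```

```text
eef_pos: [0.532, 0.2292, 0.1081]
wrist_force: [2.8, -4.6, 7.8]
eef_pos: [0.5319, 0.2299, 0.1081]
wrist_force: [2.4, -7.7, 8.8]
```

```bash
(python3 -m pendant '[0,0,0,0,0,0,0, 0,0,0,0,0,0,0]' ; python3 -m pendant '[-0.00006,0.0005,0,0,0,0,0.0, 0,0,0,0,0,0,0]' ; python3 -m pendant '[0,0,0,0,0,0,0, 0,0,0,0,0,0,0]' ) | grep -E 'pos|force'
```

```text
eef_pos: [0.5319, 0.2299, 0.1081]
wrist_force: [3.1, -6.0, 8.0]
eef_pos: [0.5319, 0.2301, 0.1081]
wrist_force: [3.6, -7.0, 8.6]
eef_pos: [0.5319, 0.2301, 0.1081]
wrist_force: [2.7, -6.8, 7.9]
```

```bash
(python3 -m pendant '[0,-0.0003,0,0,0,-8,0, 0,0,0,0,0,0,0]' ; python3 -m pendant '[0,-0.0003,0,0,0,-8,0, 0,0,0,0,0,0,0]' ; python3 -m pendant '[0,-0.0003,0,0,0,-8,0, 0,0,0,0,0,0,0]') | grep -E 'pos|force|rot'
```

```text
eef_pos: [0.532, 0.2299, 0.1081]
eef_rot: [-0.669, 0.671, 0.228, -0.226]
wrist_force: [4.1, -6.7, 7.5]
eef_pos: [0.5322, 0.2297, 0.1081]
eef_rot: [-0.683, 0.685, 0.181, -0.178]
wrist_force: [3.9, -6.1, 7.8]
eef_pos: [0.5323, 0.2294, 0.1081]
eef_rot: [-0.694, 0.696, 0.133, -0.13]
wrist_force: [3.9, -6.3, 6.9]
```

```bash
(python3 -m pendant '[-0.0001,0.001,0,0,0,0,0, 0,0,0,0,0,0,0]' ; python3 -m pendant '[0,0,0,0,0,0,0, 0,0,0,0,0,0,0]') | grep -E 'pos|force|rot'
```

```text
eef_pos: [0.5322, 0.23, 0.1081]
eef_rot: [-0.694, 0.696, 0.133, -0.131]
wrist_force: [5.1, -7.8, 7.7]
eef_pos: [0.5322, 0.23, 0.1081]
eef_rot: [-0.694, 0.696, 0.133, -0.131]
wrist_force: [4.9, -8.6, 8.0]
```

```bash
(python3 -m pendant '[0.0003,-0.0003,0,0,0,-8,0, 0,0,0,0,0,0,0]' ; python3 -m pendant '[0,-0.0003,0,0,0,-8,0, 0,0,0,0,0,0,0]') | grep -E 'pos|force|rot'
```

```text
eef_pos: [0.5323, 0.2297, 0.1081]
eef_rot: [-0.701, 0.703, 0.084, -0.082]
wrist_force: [4.7, -7.2, 8.5]
eef_pos: [0.5324, 0.2295, 0.1081]
eef_rot: [-0.705, 0.707, 0.035, -0.032]
wrist_force: [3.4, -7.1, 7.7]
```

```bash
(python3 -m pendant '[0,-0.0004,0,0,0,-8,0, 0,0,0,0,0,0,0]' ; python3 -m pendant '[0,-0.0004,0,0,0,-8,0, 0,0,0,0,0,0,0]'; python3 -m pendant '[0,-0.0004,0,0,0,-8,0, 0,0,0,0,0,0,0]') | grep -E 'pos|force|rot'
python3 - <<'E'
from h import *
o=ctrl.get_obs(); print(o['torque'],o['q'][5],o['time_s'])
E
```

```text
eef_pos: [0.5324, 0.2292, 0.1081]
eef_rot: [-0.706, 0.708, -0.014, 0.017]
wrist_force: [3.9, -6.8, 7.8]
eef_pos: [0.5324, 0.2289, 0.1082]
eef_rot: [-0.704, 0.705, -0.063, 0.066]
wrist_force: [3.7, -6.4, 8.3]
eef_pos: [0.5323, 0.2286, 0.1082]
eef_rot: [-0.697, 0.698, -0.112, 0.115]
wrist_force: [3.2, -6.4, 8.1]
[-1.12959371 -0.64416559 -0.12091958] -1.043639015663639 13.875
```

```bash
for i in 1; do python3 -m pendant '[0,-0.0002,0,0,0,-4,0, 0,0,0,0,0,0,0]' ; python3 -c "
from h import *
o=ctrl.get_obs(); print(o['torque'])"; python3 -m pendant '[0,-0.0002,0,0,0,-4,0, 0,0,0,0,0,0,0]';python3 -c "
from h import *
o=ctrl.get_obs(); print(o['torque'])"; done | grep -E 'pos|force|rot|\['
```

```text
eef_pos: [0.5323, 0.2285, 0.1082]
eef_rot: [-0.693, 0.694, -0.136, 0.139]
wrist_force: [3.2, -6.5, 7.5]
[-1.13717185 -0.59884308  0.05030142]
eef_pos: [0.5322, 0.2284, 0.1082]
eef_rot: [-0.688, 0.689, -0.16, 0.163]
wrist_force: [3.6, -6.0, 9.4]
[-1.07155524 -0.62407462  0.0646349 ]
```

```bash
for i in 1; do python3 -m pendant '[0,-0.0002,0,0,0,-3,0, 0,0,0,0,0,0,0]' ; python3 -c "
from h import *
o=ctrl.get_obs(); print(o['torque'])"; python3 -m pendant '[0,0,0,0,0,-2,0, 0,0,0,0,0,0,0]';python3 -c "
from h import *
o=ctrl.get_obs(); print(o['torque']);save('wrist','w7.png')"; done | grep -E 'pos|force|rot|\['
```

```text
eef_pos: [0.5322, 0.2282, 0.1082]
eef_rot: [-0.684, 0.684, -0.178, 0.181]
wrist_force: [3.0, -5.3, 8.9]
[-1.02839859 -0.56608213  0.05224791]
eef_pos: [0.5322, 0.2282, 0.1083]
eef_rot: [-0.68, 0.681, -0.19, 0.193]
wrist_force: [3.6, -4.9, 9.2]
[-1.00352485 -0.47450645  0.34574777]
```

View pics/w7.png

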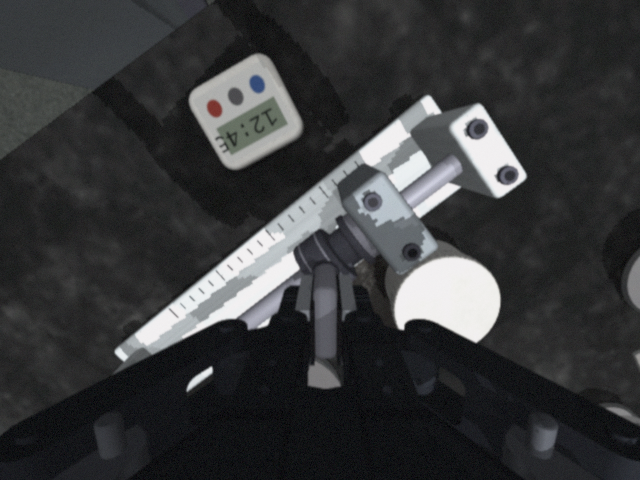

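```bash
python3 -m pendant '[0,0,0,0,0,0,0.02, 0,0,0,0,0,0,0.03, 0,0,0,0,0,0,0.035, 0,0,0,0,0,0,0.035]'; python3 -m pendant '[0,0,0.02,0,0,0,0.035, 0,0,0.04,0,0,0,0.035, 0,0,0.04,0,0,0,0.035, 0,0,0,0,0,0,0.035]'
python3 - <<'E'
from h import *
save('wrist','w8.png'); a=save('top','t8.png')[:,:,::-1]; b=save('side','s8.png')[:,:,::-1]
cv2.imwrite('pics/s8c.png',cv2.resize(b[190:340,230:400],None,fx=4,fy=4,interpolation=cv2.INTER_CUBIC))
E
```

```text
time_s: 15.42
eef_pos: [0.5298, 0.2294, 0.1059]
eef_rot: [-0.681, 0.681, -0.191, 0.19]
wrist_force: [-0.0, 0.4, 0.4]
opening: 0.41
time_s: 15.92
eef_pos: [0.5325, 0.2299, 0.2103]
eef_rot: [0.682, -0.68, 0.188, -0.193]
wrist_force: [0.7, -0.2, 0.5]
opening: 0.407
```

View pics/w8.png

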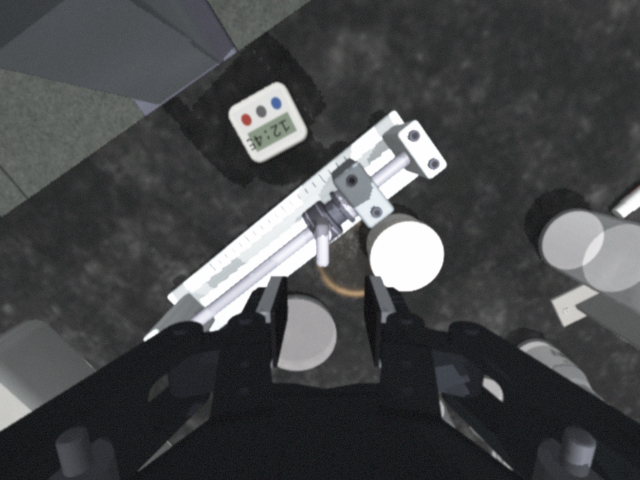

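View pics/s8c.png

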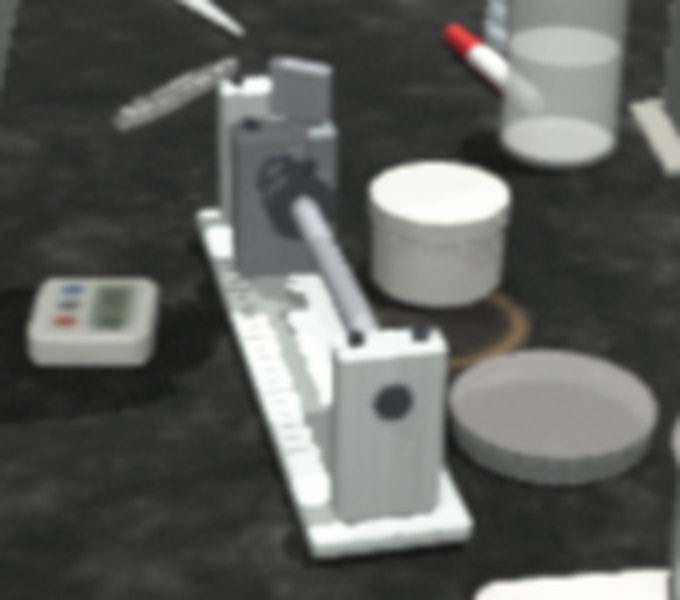

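The collar stays against the sleeve at about (330,212) in the wrist view. The wing is still aligned with the tool, so the screw is at its hard end, and the bystanders look unmoved. I'm handing in.

```bash
python3 -c "
from bench import ctrl
print(ctrl.hand_in())"
```

```text
the job is handed in; nothing more can be done
None
```

I loosened the wing screw by about 68° and slid the collar along the rod until I felt the buffer's sleeve. I pressed it in with about 7–8 N by the wrist force, after taking off the drag. In the same grasp I turned the screw back to its hard end, about -0.12 rad, where the torque jumped to 0.35 N m. Then I let go and lifted clear, and handed in just after 16 s.

- **Final pictures:** the collar is still against the sleeve, and the wing stands at its tightened angle. The timer, petri dish and tub look to be where they were. I judged that by eye only.
- **Preload not checked after release:** it is inferred from the wrist force of about -7 to -8.6 N along the rod just before the screw gripped. Drag and sensor noise leave it uncertain by about 1–2 N.
- **Readings that disagreed:** the wrist force rose somewhat faster per mm than the stated 2.5 N. While I was tightening it fell to about 5 N, which I put down to the lock taking up the load.

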